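# Pry open a snapped-shut microcentrifuge lid and hold it at 40 degrees

### The job

The lid of the small centrifuge has snapped shut and its lift spring is broken, so it falls closed by itself. Take the flat pry tool, slip its blade into the notch under the front edge of the lid, pry the lid off its catch and raise it on the blade to 40 degrees open (give or take 5), without letting it drop on the way, and finish there, still gripping the tool and holding the lid up steadily with it so that a colleague can take the tubes out. Touch the centrifuge only with the tool, and leave everything else on the bench where it is.

Things in the scene. Friction and masses are not known exactly. Their poses are not given: they have to be found in the camera images.
- centrifuge: Small white bench centrifuge, fixed to the bench. Case 240 (x) x 200 (y) x 101 mm (z); origin at the centre of its underside; its front (control panel) faces its own -x. A grey lid plate 180 x 200 x 14 mm with a round window lies on top, underside at z = 101 mm, front edge flush with the case front (x = -120 mm), hinge line along y at x = +60 mm, z = 101 mm.
- notch (a point): Middle of the front edge of the floor of the open notch in the case front, directly under the lid's front edge (centrifuge frame: x -120, y 0, z 85 mm). The notch is 80 mm wide (y), 16 mm high and 30 mm deep (into the machine, +x); its roof is the flat underside of the lid.
- lid (a joint): Opening angle of the lid in rad: 0 shut, grows as its front edge rises, at most 1.4; 40 degrees = 0.698. A snap catch holds it shut: about 5 to 7 N upward under the front edge pops it free once the edge has risen some 5 mm; then the edge weighs about 1.5 N. Unless held it falls shut from any angle, and the catch may snap in again.
- lid_edge (a point): Point on the lid that moves with it: middle of the lower front edge, on the flat underside, 180 mm from the hinge line (which lies in the same underside plane). A black rib 80 mm long and 3 mm high on the lid's top, just behind the front edge, marks the notch below it.
- pry: Loose pry tool, 140 g, lying left or right in front of the centrifuge: a straight black handle 100 (x) x 18 (y) x 28 mm (z), and a flat steel blade 24 mm wide, 4 mm thick, standing 80 mm out of the handle's +x end at its mid height. It lies with the blade level. Origin under the middle of the handle; x points to the blade tip, z up.
- pry_tip (a point): Middle of the pry tool's blade tip (mid thickness): 130 mm ahead of the tool's origin in x and 14 mm above it.
- marker: Bystander: a loose round black marker pen, 16 mm thick and 146 mm long, lying on the bench; it and the pry tool change places. Origin at its middle, underside; x along the pen.
- dish_a: Bystander: loose clear dish 90 mm across, 15 mm high, lying in front of the centrifuge. Origin at the centre of its underside.
- rack: Bystander: loose blue tube rack 90 x 160 x 50 mm, right of the centrifuge. Origin at the centre of its underside.
- tipbox: Bystander: loose closed box, grey with a white top, 85 x 120 x 55 mm, left of the centrifuge. Origin at the centre of its underside.
- bottle: Bystander: loose amber bottle 68 mm across, 160 mm high, at the back left. Origin at the centre of its underside.
- beaker: Bystander: loose glass beaker 72 mm across, 95 mm high, at the back right. Origin at the centre of its underside.
There are look-alikes about, which are no part of the job. What is shaped like the pry but red is not meant.

How it is judged:
On the way, in this order (a step that is already met when the one before it is completed fails the run):
1. the pry tool is gripped and off the bench (height (world z) of pry above 0.04 m and contact force between the fingers and pry above 1 N), for 0.2 s.
2. the lid is off its catch, lifted on the tool (value of joint lid above 0.1 rad and contact force between pry and lid above 0.3 N), for 0.2 s.
At the end, for the whole second after the job is handed in: The lid is open 40 degrees within 5 (0.611 to 0.785 rad) and at rest (below 0.1 rad/s), carried by the pry tool (over 0.3 N between them), which the fingers still grip (over 1 N) well off the bench (its origin above 50 mm), and stays so through the last second (value of joint lid between 0.611 and 0.785 rad and velocity of joint lid between -0.1 and 0.1 rad/s and contact force between pry and lid above 0.3 N and contact force between the fingers and pry above 1 N and height (world z) of pry above 0.05 m); the arm keeps its last pose, push and grip.
It fails at once if the fingers or arm pressed against the centrifuge or its lid (over 1 N) (contact force between any of the fingers, the arm and centrifuge above 1 N).
It fails at once if the raised lid was let drop (falling faster than 1.5 rad/s while over 0.2 rad open) (value of joint lid above 0.2 rad and velocity of joint lid below -1.5 rad/s).
It fails at once if another thing on the bench was moved by over 25 mm (distance of any of marker, dish_a, rack, tipbox, bottle, beaker from where it was at the start of the episode above 0.025 m).
It also fails if it takes over 48 s, if anything falls off the work surface, if the arm or the gripper's body presses on something with over 40 N, if the wrist force passes 120 N, or if a joint passes its speed limit or range.

### The arm

A 7-joint arm with a two-finger parallel gripper is mounted at the origin on the work surface. World frame = base frame: x ahead of the robot, y to its left, z up, the work surface at z = 0. Lengths are in m, angles in rad, forces in N, time in s.
With the tool pointing down it reaches from about 0.4 to 0.875 m from the base axis. Payload 19.3 kg.
Tool frame: the origin (TCP) lies at the very end of the fingers, on their centre line; the grasp point (between the pads) lies 19 mm behind it; z points along the fingers, y is the direction in which the jaws open and shut (so a half turn about z gives the same grasp; the last joint's range is limited). The gripper opens to 85 mm and grips with 20 to 120 N. Pads are 22 mm wide; open, the fingers measure 114 mm over their backs; the gripper's body (76 mm by 85 mm) begins 54 mm behind the grasp point. The pads swing forward as they close: fully open they stand 13 mm farther back than shut.
Start: joints at [1.112, 0.521, -0.036, 1.599, 0.021, 1.021, -0.113], TCP at [0.237, -0.578, 0.196] pointing down, gripper open.
Joint ranges: [-2.91, 2.91], [-0.3, 2.13], [-1.5, 1.42], [0.17, 2.43], [-1.26, 4.41], [0.16, 1.93], [-2.52, 2.52]. Speed limits (rad/s): [1.89, 1.89, 2.39, 2.39, 3.01, 3.01, 3.01].

### API

Orientations are given as [roll, pitch, yaw] about the fixed x, y, z axes, in that order (R = Rz(yaw) Ry(pitch) Rx(roll)).
In Python, from workcell import telemetry, imaging, ticket gives the robot as it stands.
- The arm moves only by the tool carry_out, never from a script. Its argument "series" is a list of rows, each a list of 7 numbers: the shift along the tool's x, y, z in m, then the turn, a rotation vector about the tool's x, y, z in rad, then the closure in counts, from 0 (fully open) to 255 (shut). In form: [[tx, ty, tz, ax, ay, az, jaw], ...]. A call has 1 to 10 rows; each row is the pose to reach, as a shift and turn from the pose commanded when the call began, along the tool's axes at that moment; what a row does not reach only later rows make up. A row lasts 1/8 s, in which the tool goes at most 62.5 mm and 10.7 degrees, less where a joint would pass 70% of its speed; a pose out of reach is approached as far as the arm can. A call with a gripper value outside its range is refused whole. The fingers move at their own pace and stop on an object; "force" is the grip in N (left out, the last holds). Time passes only in rows, so rows that repeat a pose let the fingers close. It gives the time, the measured TCP pose, the force and the opening at its end, in the units of the state.
- telemetry.observe(): the state, without advancing time (a new reading comes with each control period).
- imaging.grab_frame(name): name is "scene" or "top"; returns (picture, depth): 400x640x3 uint8, blue, green, red; 400x640 float32, m along the optical axis (not along the pixel's ray), 0 where there is no reading.
- imaging.camera_info(name): a dict with "mtx" (3x3 intrinsics, pixels), "extrinsics" (4x4, takes a point from camera to world coordinates). Camera axes: x right, y down, z forward; pixel columns grow to the right and rows downward; lengths in m; the calibration is good to about 2 mm. A picture is of the moment at which its call begins. camera_info takes no time and is no camera call.
- ticket.job_done(): hands the job in, once; it reports no verdict.
The state is a dict: "clock": time; "qpos": joint angles; "qd": joint speeds; "joint_efforts": joint torques, N m; "position": TCP position; "tool_rot": TCP orientation; "force": force on the tool from outside, world axes, zero at the start; "moment": the same for the moment, N m; "grip_width": finger opening in m.
Only numpy, scipy, OpenCV 4.12 (cv2) and the standard library are available. Lean on these libraries where they do the work, as an engineer would, in place of code of your own. Each camera call takes 0.05 s, during which the arm holds its last target.

## Working session

There is one attempt and no reset: what is moved stays moved. The work goes in short steps, Python scripts to look and compute and a tool call to move; the robot and the scene stay as the last step left them, time stands still between calls to the robot, and variables do not carry over. Pictures are saved under pics/ and viewed, and the job is handed in when it is done.

Besides the shell and the picture viewer there is one more tool, called after "Call:" as name([rows], argument=value, ...), one row to a line, values as JSON. carry_out: Moves the arm, as the interface text tells. Its arguments: {"type":"object","properties":{"series":{"type":"array"},"force":{"type":"number"}},"required":["series"]}

```bash
mkdir -p pics; ls; python3 - <<'E'
from workcell import telemetry, imaging, ticket
import cv2,numpy as np
print(telemetry.observe())
for n in("scene","top"):
    p,d=imaging.grab_frame(n); cv2.imwrite(f"pics/{n}0.png",p); np.save(f"/tmp/{n}0.npy",d)
    c=imaging.camera_info(n); print(n,c)
E
```

```text
pics
{'clock': 0.0, 'qpos': array([ 1.11181021,  0.52202864, -0.0363247 ,  1.5999719 ,  0.02121758,
        1.02110383, -0.1128341 ]), 'qd': array([ 0.00054362,  0.00148778,  0.00076551,  0.00094225, -0.0006218 ,
       -0.00040915,  0.00066029]), 'joint_efforts': array([-1.30373901e-03, -9.27108979e+01,  1.97985895e+00, -3.69931841e+01,
        1.78442494e-02,  8.21690366e-03, -2.38669692e-06]), 'position': array([ 0.23673631, -0.57803823,  0.1957296 ]), 'tool_rot': array([-3.14047053e+00,  9.60642925e-05,  3.88748297e-01]), 'force': array([ 0.46955957, -1.34849423,  0.50700421]), 'moment': array([ 0.03288925,  0.03667762, -0.0304177 ]), 'grip_width': 0.08545331435581059}
scene {'mtx': array([[498.79429159,   0.        , 323.78813775],
       [  0.        , 498.79429159, 198.52322962],
       [  0.        ,   0.        ,   1.        ]]), 'extrinsics': array([[ 0.3732704 ,  0.60025094, -0.70736696,  1.37106371],
       [ 0.92772068, -0.24306035,  0.28329492, -0.39357746],
       [-0.00188482, -0.76198456, -0.64759244,  0.88677859],
       [ 0.        ,  0.        ,  0.        ,  1.        ]])}
top {'mtx': array([[434.94392543,   0.        , 314.72427506],
       [  0.        , 434.94392543, 198.66744671],
       [  0.        ,   0.        ,   1.        ]]), 'extrinsics': array([[ 0.01906866, -0.98501496,  0.17141155,  0.34727379],
       [-0.99981589, -0.01841999,  0.00537411, -0.06383316],
       [-0.00213618, -0.17148247, -0.98518486,  1.11443269],
       [ 0.        ,  0.        ,  0.        ,  1.        ]])}
```

View pics/scene0.png

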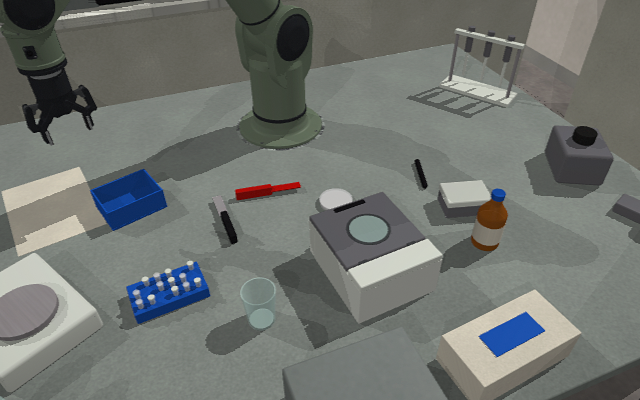

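View pics/top0.png

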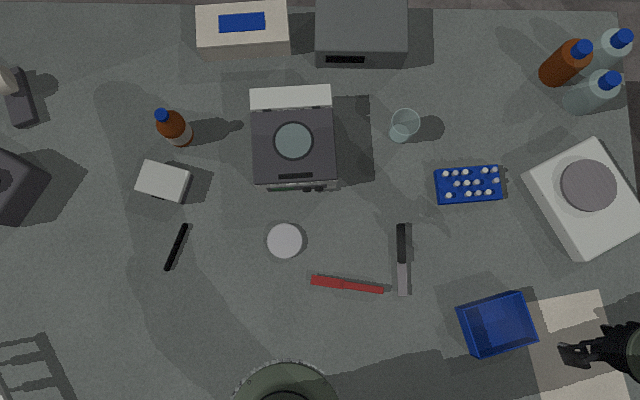

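The pry lies at about (402,260) in the top view, with its blade towards the robot. The red look-alike is at (347,284), the pen at (176,247) and the dish at (285,240). The centrifuge front is at row ~185.

```bash
python3 - <<'E'
import cv2
p=cv2.imread("pics/top0.png")
cv2.imwrite("pics/t_pry.png",cv2.resize(p[210:310,340:440],None,fx=6,fy=6,interpolation=cv2.INTER_CUBIC))
cv2.imwrite("pics/t_cen.png",cv2.resize(p[75:205,230:360],None,fx=4.5,fy=4.5,interpolation=cv2.INTER_CUBIC))
E
```

```text
(no output)
```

View pics/t_pry.png

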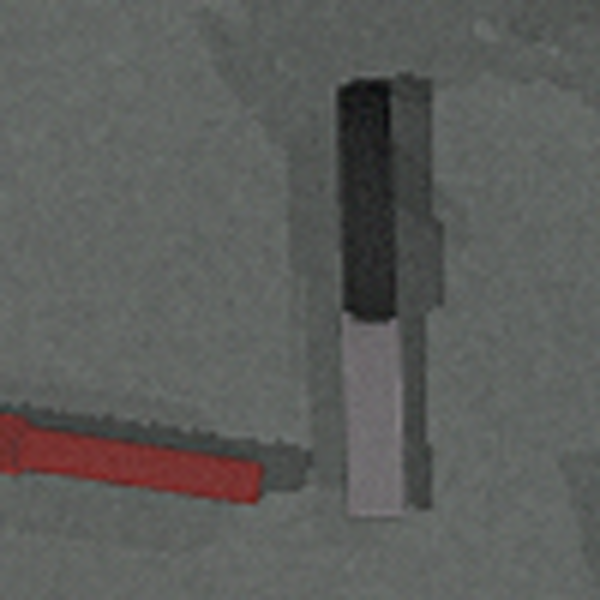

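View pics/t_cen.png

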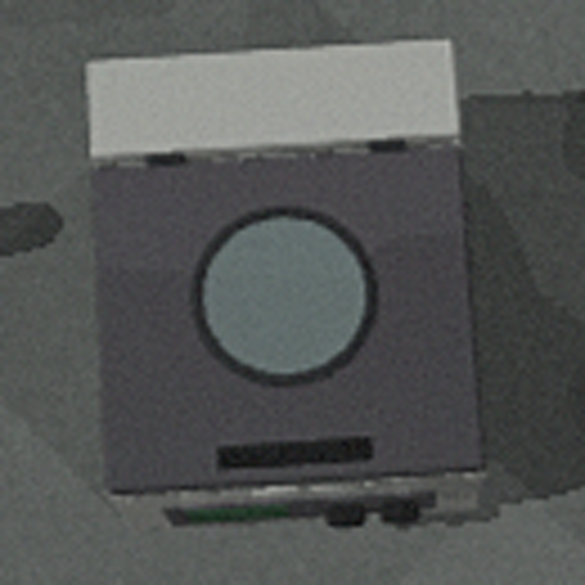

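```bash
cat > h.py <<'E'
import numpy as np,cv2
from workcell import telemetry, imaging, ticket
from scipy.spatial.transform import Rotation as R
def ray(n,u,v,z):
    c=imaging.camera_info(n);T=c["extrinsics"];K=c["mtx"]
    d=T[:3,:3]@np.linalg.solve(K,[u,v,1]);o=T[:3,3]
    return o+d*(z-o[2])/d[2]
def crop(n,u,v,s,ox,oy,z): return ray(n,(u+.5)/s-.5+ox,(v+.5)/s-.5+oy,z)
E
python3 - <<'E'
from h import *
np.set_printoptions(precision=4,suppress=True)
P=lambda u,v,z:crop("top",u,v,6,340,210,z)
C=lambda u,v,z:crop("top",u,v,4.5,230,75,z)
for a in [(338,80,.028),(390,78,.028),(396,318,.028),(344,318,.028),(345,318,.016),(402,318,.016),(350,517,.016),(404,517,.016)]: print(a,P(*a))
print()
for a in [(110,492,.115),(485,470,.115),(92,158,.115),(460,140,.115),(87,62,.101),(452,40,.101),(218,469,.118),(373,460,.118),(218,448,.118),(373,437,.118)]: print(a,C(*a))
for n,u,v in [("top",402,240),("top",403,280),("top",285,235),("top",290,160),("top",285,240)]:
    d=np.load(f"/tmp/{n}0.npy");c=imaging.camera_info(n)
    z=d[v,u];p=c["extrinsics"]@np.r_[np.linalg.solve(c["mtx"],[u,v,1])*z,1];print(n,u,v,p[:3])
E
```

```text
(338, 80, 0.028) [ 0.4783 -0.2628  0.028 ]
(390, 78, 0.028) [ 0.4796 -0.2846  0.028 ]
(396, 318, 0.028) [ 0.3802 -0.2854  0.028 ]
(344, 318, 0.028) [ 0.3798 -0.264   0.028 ]
(345, 318, 0.016) [ 0.3802 -0.2667  0.016 ]
(402, 318, 0.016) [ 0.3806 -0.2904  0.016 ]
(350, 517, 0.016) [ 0.2992 -0.2676  0.016 ]
(404, 517, 0.016) [ 0.2996 -0.2898  0.016 ]

(110, 492, 0.115) [0.5536 0.0846 0.115 ]
(485, 470, 0.115) [ 0.5689 -0.1108  0.115 ]
(92, 158, 0.115) [0.7366 0.1022 0.115 ]
(460, 140, 0.115) [ 0.7504 -0.0955  0.115 ]
(87, 62, 0.101) [0.7976 0.1098 0.101 ]
(452, 40, 0.101) [ 0.8141 -0.0908  0.101 ]
(218, 469, 0.118) [0.5662 0.0285 0.118 ]
(373, 460, 0.118) [ 0.5725 -0.0522  0.118 ]
(218, 448, 0.118) [0.5774 0.0288 0.118 ]
(373, 437, 0.118) [ 0.5848 -0.0519  0.118 ]
top 402 240 [ 0.4358 -0.2774  0.0281]
top 403 280 [ 0.3376 -0.2812  0.0137]
top 285 235 [0.4438 0.0155 0.0161]
top 290 160 [0.6127 0.0019 0.1163]
top 285 240 [0.4311 0.015  0.0175]
```

```bash
cat >> h.py <<'E'
np.set_printoptions(precision=4,suppress=True)
def rel(p,rpy,s=None):
    s=s or telemetry.observe()
    R0=R.from_euler("xyz",s["tool_rot"]);R1=R.from_euler("xyz",rpy)
    return np.r_[R0.inv().apply(np.array(p)-s["position"]),(R0.inv()*R1).as_rotvec()]
E
python3 - <<'E'
from h import *
print(rel([.41,-.277,.12],[np.pi,0,0]))
print(rel([.41,-.277,.005],[np.pi,0,0]))
E
```

```text
[ 0.2745 -0.2129  0.076  -0.001   0.0003  0.3887]
[ 0.2745 -0.2128  0.191  -0.001   0.0003  0.3887]
```

Call:
carry_out([
  [0.05, -0.04, 0.01, 0, 0, 0.08, 0],
  [0.1, -0.08, 0.03, 0, 0, 0.16, 0],
  [0.15, -0.12, 0.045, 0, 0, 0.24, 0],
  [0.2, -0.16, 0.06, 0, 0, 0.32, 0],
  [0.25, -0.195, 0.076, 0, 0, 0.389, 0],
  [0.2745, -0.213, 0.076, 0, 0, 0.389, 0],
  [0.2745, -0.213, 0.076, 0, 0, 0.389, 0],
  [0.2745, -0.213, 0.076, 0, 0, 0.389, 0],
], force=100)

```text
clock: 1.1
position: [0.4098, -0.2777, 0.1202]
tool_rot: [3.141, 0.0, -0.0]
force: [-0.4, -0.4, -0.1]
grip_width: 0.085
```

```bash
python3 - <<'E'
from h import *
print(telemetry.observe()["qpos"])
p,d=imaging.grab_frame("top"); cv2.imwrite("pics/t1.png",cv2.resize(p[190:310,330:480],None,fx=5,fy=5))
p,d=imaging.grab_frame("scene"); cv2.imwrite("pics/s1.png",cv2.resize(p[100:280,130:370],None,fx=3.3,fy=3.3))
E
```

```text
[ 0.4855  0.4246 -0.0129  2.0093  0.0087  0.708  -1.1041]
```

View pics/t1.png

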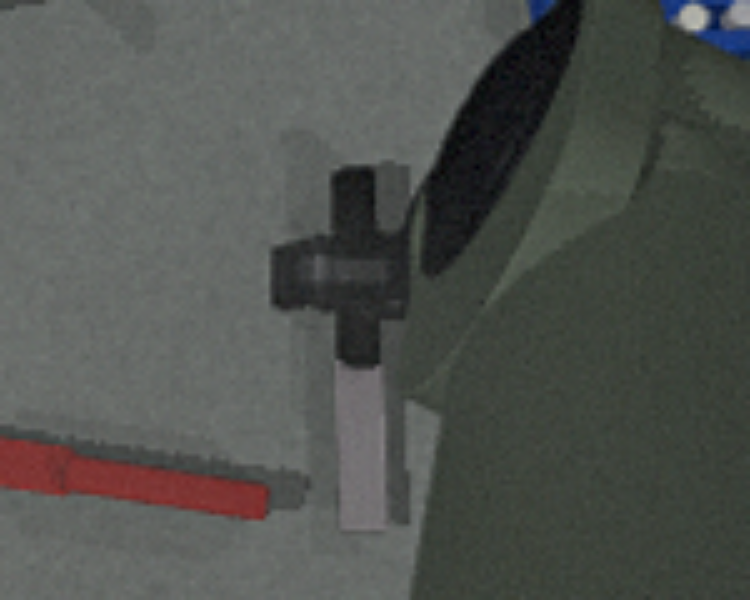

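View pics/s1.png

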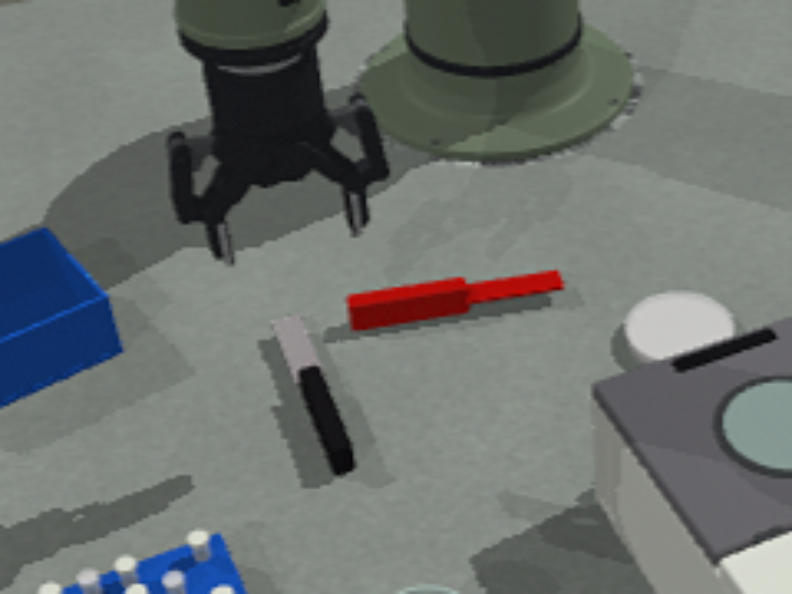

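The open jaws straddle the handle (top view (358,270) in the crop), so I go down and grip.

Call:
carry_out([
  [0, 0, 0.04, 0, 0, 0, 0],
  [0, 0, 0.08, 0, 0, 0, 0],
  [0, 0, 0.105, 0, 0, 0, 0],
  [0, 0, 0.115, 0, 0, 0, 0],
  [0, 0, 0.115, 0, 0, 0, 120],
  [0, 0, 0.115, 0, 0, 0, 255],
  [0, 0, 0.115, 0, 0, 0, 255],
  [0, 0, 0.115, 0, 0, 0, 255],
  [0, 0, 0.115, 0, 0, 0, 255],
  [0, 0, 0.115, 0, 0, 0, 255],
], force=110)

```text
clock: 2.45
position: [0.4102, -0.2772, 0.0054]
tool_rot: [-3.142, -0.0, -0.0]
force: [-0.9, 0.6, 0.3]
grip_width: 0.0
```

Call:
carry_out([
  [0, 0, 0, 0, 0, 0, 255],
  [0, 0, 0, 0, 0, 0, 255],
  [0, 0, -0.03, 0, 0, 0, 255],
  [0, 0, -0.08, 0, 0, 0, 255],
  [0, 0, -0.13, 0, 0, 0, 255],
  [0, 0, -0.18, 0, 0, 0, 255],
  [0, 0, -0.18, 0, 0, 0, 255],
])

```text
clock: 3.32
position: [0.4117, -0.2781, 0.1886]
tool_rot: [3.139, -0.005, -0.0]
force: [-0.2, 0.1, -0.2]
grip_width: -0.0002
```

```bash
python3 - <<'E'
from h import *
print(telemetry.observe()["qpos"])
p,d=imaging.grab_frame("top"); cv2.imwrite("pics/t2.png",cv2.resize(p[190:310,330:480],None,fx=5,fy=5))
p,d=imaging.grab_frame("scene"); cv2.imwrite("pics/s2.png",cv2.resize(p[100:280,130:370],None,fx=3.3,fy=3.3))
E
```

```text
[ 0.483   0.3251 -0.0104  1.9447  0.0045  0.866  -1.1009]
```

View pics/t2.png

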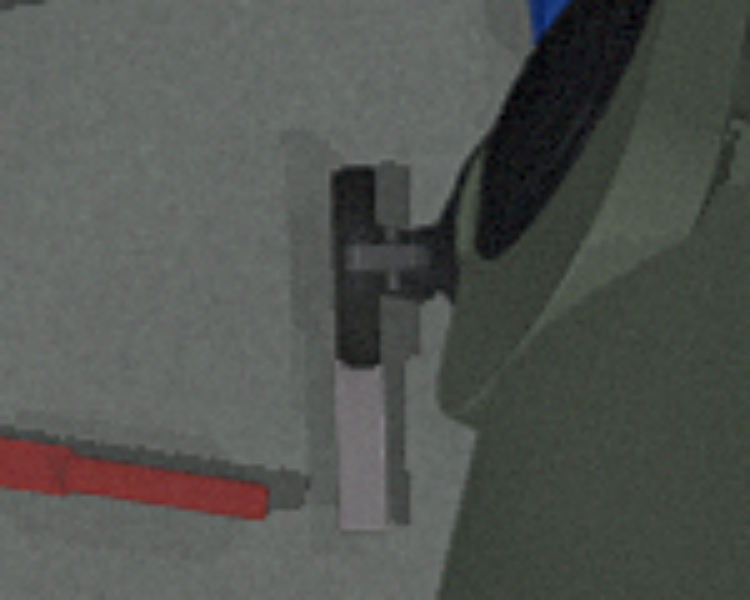

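View pics/s2.png

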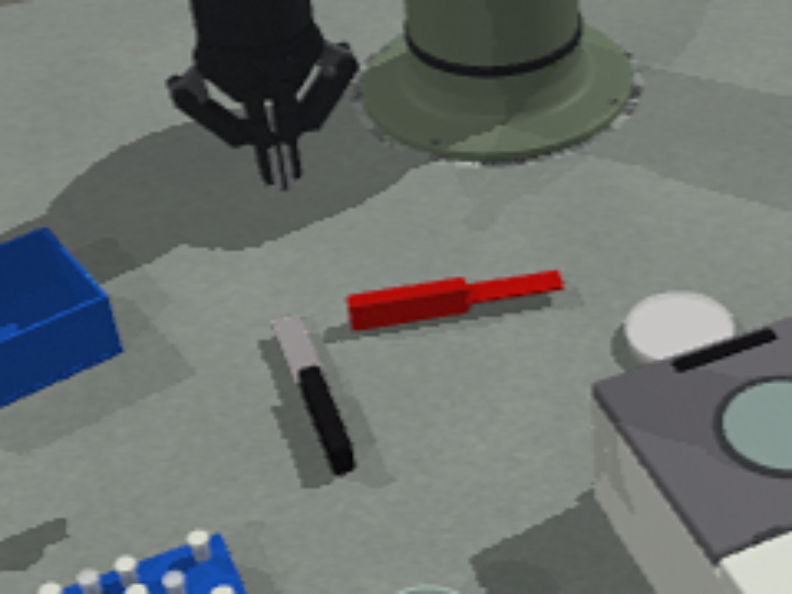

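```bash
python3 - <<'E'
from h import *
s=telemetry.observe();print(s["position"],s["clock"])
for n in("scene","top"):
    c=imaging.camera_info(n);T=np.linalg.inv(c["extrinsics"])
    for P in (s["position"],[0,0,0],[.43,-.277,.028],[.55,-.42,0]):
        q=T@np.r_[P,1];q=c["mtx"]@q[:3];print(n,P,q[:2]/q[2])
    p,d=imaging.grab_frame(n)
    for u,v in ([(215,155),(214,153),(227,215),(278,140)] if n=="scene" else [(407,241),(410,241),(285,240),(401,232),(403,280)]):
        z=d[v,u];print(u,v,z,(c["extrinsics"]@np.r_[np.linalg.solve(c["mtx"],[u,v,1])*z,1])[:3])
E
```

```text
[ 0.4101 -0.2772  0.1853] 3.425
scene [ 0.4101 -0.2772  0.1853] [217.1985 168.3391]
scene [0, 0, 0] [280.1105 125.3335]
scene [0.43, -0.277, 0.028] [227.7924 222.8366]
scene [0.55, -0.42, 0] [180.6494 280.7978]
215 155 1.1332407 [ 0.4178 -0.2778  0.2287]
214 153 1.1239345 [ 0.4221 -0.2797  0.2376]
227 215 1.2774622 [ 0.4002 -0.2719  0.0278]
278 140 1.5611231 [ 0.1033 -0.0397  0.0156]
top [ 0.4101 -0.2772  0.1853] [416.5203 246.3218]
top [0, 0, 0] [286.2248 421.4281]
top [0.43, -0.277, 0.028] [401.8542 242.3252]
top [0.55, -0.42, 0] [454.1006 197.8897]
407 241 0.79437554 [ 0.4105 -0.2295  0.3182]
410 241 0.7883143 [ 0.4101 -0.2337  0.3243]
285 240 1.0989563 [0.4313 0.0152 0.014 ]
401 232 1.0859249 [ 0.4555 -0.2749  0.0299]
403 280 1.07544 [ 0.3377 -0.28    0.02  ]
```

The jaws closed above the handle and the pry hasn't moved. In the picture the fingertips seem higher than the reported TCP, so I measure that.

```bash
python3 - <<'E'
from h import *
p,d=imaging.grab_frame("scene"); cv2.imwrite("pics/s3.png",cv2.resize(p[100:190,170:260],None,fx=6.6,fy=6.6,interpolation=cv2.INTER_CUBIC))
dd=d[100:190,170:260]
c=imaging.camera_info("scene")
v,u=np.mgrid[100:190,170:260]
X=np.linalg.solve(c["mtx"],np.c_[u.ravel(),v.ravel(),np.ones(u.size)].T)*d[v,u].ravel()
W=(c["extrinsics"][:3,:3]@X).T+c["extrinsics"][:3,3]
m=(abs(W[:,0]-.41)<.06)&(abs(W[:,1]+.277)<.08)&(W[:,2]>.1)
A=np.c_[u.ravel(),v.ravel(),W][m]
A=A[A[:,1].argsort()[::-1]]
print(A[:25])
E
```

```text
[[214.     158.       0.4202  -0.2815   0.2229]
 [218.     157.       0.4204  -0.2722   0.2234]
 [217.     157.       0.4176  -0.2741   0.222 ]
 [216.     157.       0.4181  -0.2764   0.2229]
 [215.     157.       0.4202  -0.2789   0.225 ]
 [214.     157.       0.4189  -0.2809   0.2247]
 [213.     157.       0.4195  -0.2832   0.2257]
 [218.     156.       0.4204  -0.2719   0.226 ]
 [217.     156.       0.4198  -0.274    0.2262]
 [216.     156.       0.417   -0.2759   0.2249]
 [215.     156.       0.4221  -0.2787   0.229 ]
 [214.     156.       0.4202  -0.2807   0.2283]
 [213.     156.       0.419   -0.2827   0.228 ]
 [212.     156.       0.4131  -0.2843   0.2245]
 [211.     156.       0.4169  -0.2869   0.2278]
 [218.     155.       0.42    -0.2714   0.2284]
 [217.     155.       0.4214  -0.2738   0.23  ]
 [216.     155.       0.416   -0.2754   0.2269]
 [215.     155.       0.4166  -0.2777   0.2279]
 [214.     155.       0.4174  -0.28     0.229 ]
 [213.     155.       0.4215  -0.2826   0.2324]
 [212.     155.       0.4143  -0.284    0.2281]
 [211.     155.       0.4158  -0.2864   0.2297]
 [210.     155.       0.4148  -0.2885   0.2296]
 [220.     154.       0.4147  -0.2659   0.2263]]
```

View pics/s3.png

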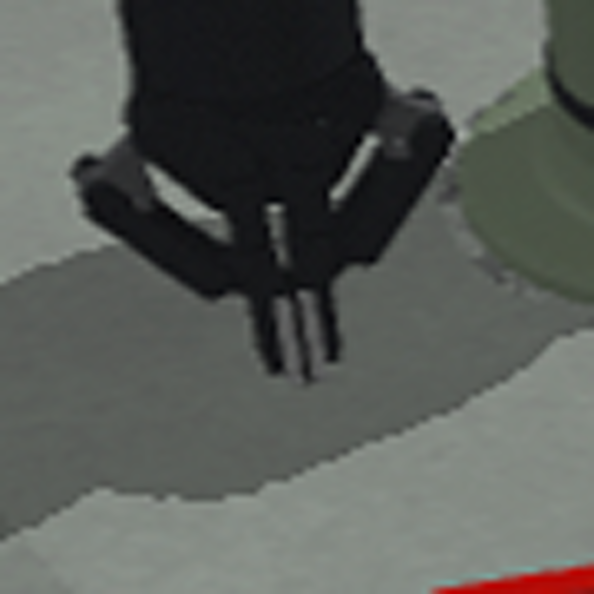

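Call:
carry_out([
  [0, 0, 0.0, 0, 0, 0, 0],
  [0, 0, 0.0, 0, 0, 0, 0],
  [0, 0, 0.05, 0, 0, 0, 0],
  [0, 0, 0.1, 0, 0, 0, 0],
  [0, 0, 0.15, 0, 0, 0, 0],
  [0, 0, 0.19, 0, 0, 0, 0],
  [0, 0, 0.205, 0, 0, 0, 0],
  [0, 0, 0.212, 0, 0, 0, 0],
  [0, 0, 0.212, 0, 0, 0, 0],
])

```text
clock: 4.7
position: [0.4106, -0.2775, -0.026]
tool_rot: [3.141, -0.001, -0.0]
force: [-0.7, 0.1, -0.2]
grip_width: 0.0854
```

Call:
carry_out([
  [0, 0, 0.001, 0, 0, 0, 120],
  [0, 0, 0.001, 0, 0, 0, 255],
  [0, 0, 0.001, 0, 0, 0, 255],
  [0, 0, 0.001, 0, 0, 0, 255],
  [0, 0, 0.001, 0, 0, 0, 255],
  [0, 0, 0.001, 0, 0, 0, 255],
  [0, 0, 0.001, 0, 0, 0, 255],
], force=110)

```text
clock: 5.58
position: [0.4103, -0.2773, -0.0271]
tool_rot: [3.141, -0.0, -0.0]
force: [-2.3, 2.1, 13.9]
grip_width: 0.0155
```

Call:
carry_out([
  [0, 0, 0, 0, 0, 0, 255],
  [0, 0, -0.02, 0, 0, 0, 255],
  [0, 0, -0.05, 0, 0, 0, 255],
  [0, 0, -0.1, 0, 0, 0, 255],
  [0, 0, -0.15, 0, 0, 0, 255],
  [0, 0, -0.2, 0, 0, 0, 255],
  [0, 0, -0.2, 0, 0, 0, 255],
  [0, 0, -0.2, 0, 0, 0, 255],
])

```text
clock: 6.58
position: [0.4098, -0.277, 0.1716]
tool_rot: [-3.141, 0.001, -0.0]
force: [0.1, 0.2, -2.1]
grip_width: 0.016
```

```bash
python3 - <<'E'
from h import *
s=telemetry.observe();print(s["position"],s["tool_rot"],s["grip_width"],s["force"],s["moment"])
p,d=imaging.grab_frame("scene"); cv2.imwrite("pics/s4.png",cv2.resize(p[90:240,130:330],None,fx=4,fy=4,interpolation=cv2.INTER_CUBIC))
p,d=imaging.grab_frame("top"); cv2.imwrite("pics/t4.png",cv2.resize(p[190:340,330:480],None,fx=4,fy=4,interpolation=cv2.INTER_CUBIC))
E
```

```text
[ 0.4098 -0.277   0.1716] [-3.1413  0.0006 -0.0002] 0.01602658446491188 [ 0.0724  0.1698 -2.0576] [0.0727 0.0386 0.0366]
```

View pics/s4.png

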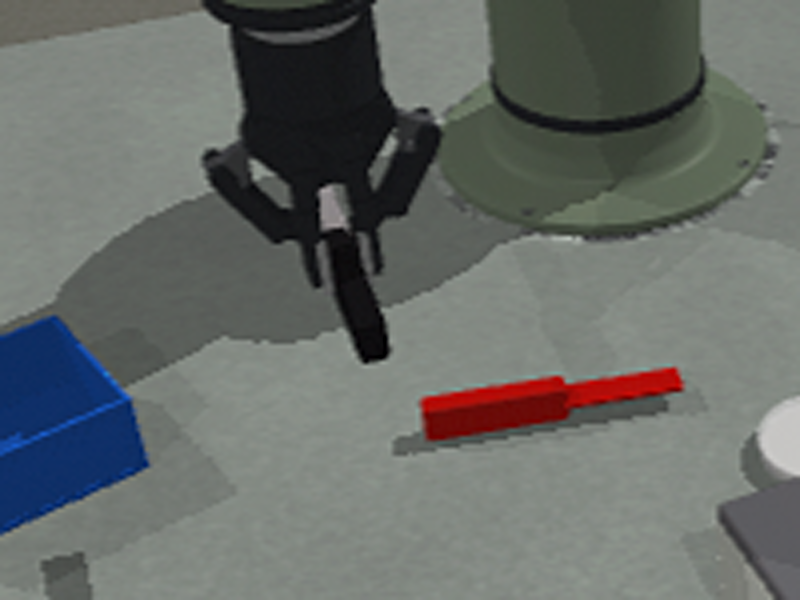

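View pics/t4.png

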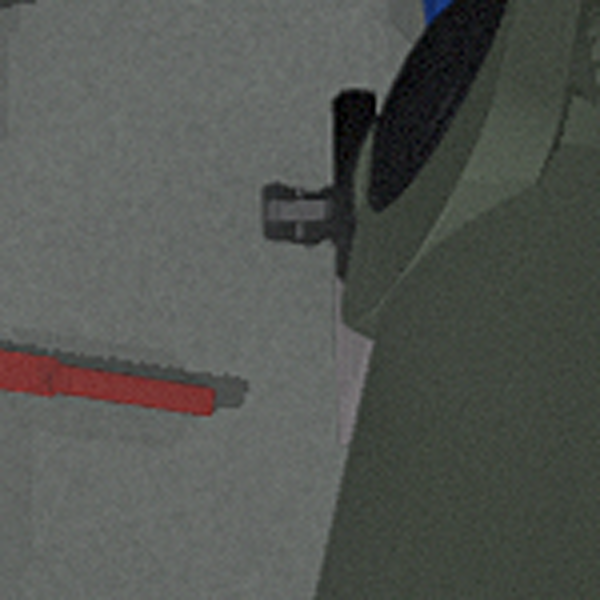

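Call:
carry_out([
  [0, 0, -0.01, 0, 0, -0.17, 255],
  [0, 0, -0.02, 0, 0, -0.34, 255],
  [0, 0, -0.03, 0, 0, -0.51, 255],
  [0, 0, -0.03, 0, 0, -0.68, 255],
  [0, 0, -0.03, 0, 0, -0.85, 255],
  [0, 0, -0.03, 0, 0, -1.02, 255],
  [0, 0, -0.03, 0, 0, -1.19, 255],
  [0, 0, -0.03, 0, 0, -1.36, 255],
  [0, 0, -0.03, 0, 0, -1.53, 255],
  [0, 0, -0.03, 0, 0, -1.7, 255],
])

```text
clock: 7.92
position: [0.4097, -0.2769, 0.201]
tool_rot: [-3.14, -0.002, 1.705]
force: [-0.1, -0.1, -1.6]
grip_width: 0.0153
```

```bash
python3 - <<'E'
from h import *
s=telemetry.observe();print(s["position"],s["tool_rot"],s["grip_width"],s["qpos"])
# target: pre-insert pose
yaw=.083; ax=np.array([np.cos(yaw),np.sin(yaw),0]); n=np.array([.561,-.013,0])
print(rel(list((n-ax*.17)[:2])+[.20],[np.pi,0,np.pi+yaw]), n-ax*.17)
E
```

```text
[ 0.4097 -0.2769  0.201 ] [-3.1401 -0.0018  1.7054] 0.015337570825453376 [ 0.7619  0.3276 -0.3592  1.9151  0.1412  0.9254  0.4693]
[ 0.25    0.0156  0.0014  0.0001 -0.0026 -1.5192] [ 0.3916 -0.0271  0.    ]
```

Call:
carry_out([
  [0.02, 0.004, 0, 0, 0, -0.17, 255],
  [0.05, 0.008, 0, 0, 0, -0.34, 255],
  [0.08, 0.012, 0, 0, 0, -0.51, 255],
  [0.11, 0.016, 0, 0, 0, -0.68, 255],
  [0.14, 0.02, 0, 0, 0, -0.85, 255],
  [0.17, 0.025, 0, 0, 0, -1.02, 255],
  [0.2, 0.03, 0, 0, 0, -1.19, 255],
  [0.23, 0.035, 0, 0, 0, -1.36, 255],
  [0.25, 0.04, 0, 0, -0.0026, -1.519, 255],
  [0.25, 0.04, 0, 0, -0.0026, -1.519, 255],
])

```text
clock: 9.18
position: [0.4173, -0.0228, 0.2015]
tool_rot: [-3.142, 0.0, -3.061]
force: [-0.1, -1.0, -1.5]
grip_width: 0.016
```

```bash
python3 - <<'E'
from h import *
s=telemetry.observe();print(s["position"],s["tool_rot"],s["grip_width"],s["qpos"])
p,d=imaging.grab_frame("scene"); cv2.imwrite("pics/s5.png",cv2.resize(p[90:290,250:450],None,fx=3,fy=3,interpolation=cv2.INTER_CUBIC));np.save("/tmp/s5.npy",d)
p,d=imaging.grab_frame("top"); cv2.imwrite("pics/t5.png",cv2.resize(p[80:290,210:410],None,fx=2.8,fy=2.8,interpolation=cv2.INTER_CUBIC));np.save("/tmp/t5.npy",d)
E
```

```text
[ 0.4173 -0.0228  0.2015] [-3.1415  0.0003 -3.0609] 0.01601225563578811 [ 0.5964  0.2553 -0.796   2.075   0.2328  0.899   1.3219]
```

View pics/s5.png

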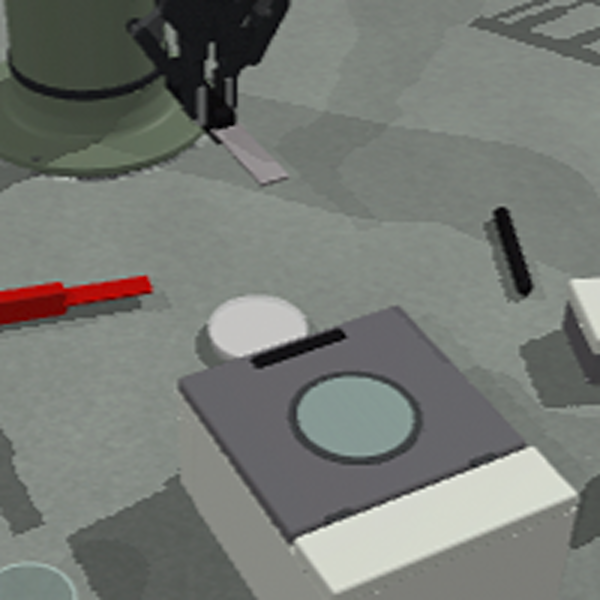

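View pics/t5.png

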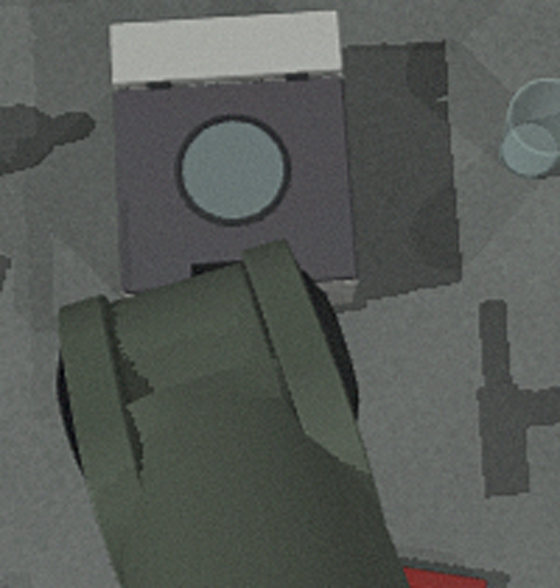

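The blade is visible in the scene crop: tip at (275,181), root at about (220,128). I fit its plane and tip from depth.

```bash
cat >> h.py <<'E'
def cloud(n,d,u0,u1,v0,v1):
    c=imaging.camera_info(n);v,u=np.mgrid[v0:v1,u0:u1]
    X=np.linalg.solve(c["mtx"],np.c_[u.ravel(),v.ravel(),np.ones(u.size)].T)*d[v,u].ravel()
    return np.c_[u.ravel(),v.ravel(),(c["extrinsics"][:3,:3]@X).T+c["extrinsics"][:3,3]]
E
python3 - <<'E'
from h import *
d=np.load("/tmp/s5.npy")
A=cloud("scene",d,315,350,128,156)
B=A[(A[:,4]>.18)&(A[:,2]>.45)&(A[:,2]<.56)]
ax=np.array([np.cos(.083),np.sin(.083)]);
t=B[:,2:4]@ax; l=B[:,2:4]@np.array([-ax[1],ax[0]])
print(len(B),B[:,2:].min(0),B[:,2:].max(0))
k=np.ones(len(B),bool)
for _ in range(5):
    f=np.linalg.lstsq(np.c_[t,l,np.ones(len(t))][k],B[k,4],rcond=None)[0]
    r=B[:,4]-np.c_[t,l,np.ones(len(t))]@f;k=abs(r)<.006
print(f,k.sum(),r[k].std(), "z at tip",f@[t[k].max(),l[k].mean(),1])
print("t range",t[k].min(),t[k].max(),"l",l[k].min(),l[k].max())
zt=f@[t[k].max(),l[k].mean(),1]
q=lambda u,v,z=zt: crop("scene",u,v,3,250,90,z)
for u,v in [(262,185),(288,178),(207,131),(235,124)]:
    p=q(u,v);print(u,v,p,"t",p[:2]@ax,"l",p[:2]@[-ax[1],ax[0]])
n=np.array([.561,-.013]);print("notch t,l",n@ax,n@[-ax[1],ax[0]])
s=telemetry.observe()["position"];print("tcp t,l",s[:2]@ax,s[:2]@[-ax[1],ax[0]])
E
```

```text
218 [ 0.45   -0.031   0.2357] [ 0.5295 -0.0023  0.249 ]
[-0.0053  0.0012  0.2476] 217 0.0015123936556980906 z at tip 0.24474537918327793
t range 0.44649085561425556 0.526428881039704 l -0.06981081307678257 -0.0435418928219714
262 185 [ 0.5297 -0.0245  0.2447] t 0.5258173409772642 l -0.0683247688282098
288 178 [ 0.5286 -0.0028  0.2447] t 0.5265485981011899 l -0.04666356586764972
207 131 [ 0.4459 -0.0356  0.2447] t 0.4414045888396753 l -0.07244784088017373
235 124 [ 0.4448 -0.0115  0.2447] t 0.4423369330858487 l -0.048310367862056225
notch t,l 0.5579909830287176 -0.05946480352818297
tcp t,l 0.4138106907466373 -0.058918893758007504
```

Call:
carry_out([
  [0, 0, 0.04, 0, 0, 0, 255],
  [0, 0, 0.08, 0, 0, 0, 255],
  [0, 0, 0.12, 0, 0, 0, 255],
  [0, 0, 0.15, 0, 0, 0, 255],
  [0, 0, 0.15, 0, 0, 0, 255],
  [0, 0, 0.15, 0, 0, 0, 255],
])

```text
clock: 10.02
position: [0.4183, -0.0246, 0.0531]
tool_rot: [-3.14, 0.002, -3.066]
force: [0.1, 0.1, -1.2]
grip_width: 0.0157
```

```bash
python3 - <<'E'
from h import *
s=telemetry.observe();print(s["position"],s["tool_rot"],s["force"])
p,d=imaging.grab_frame("scene"); cv2.imwrite("pics/s6.png",cv2.resize(p[150:250,280:400],None,fx=6,fy=6,interpolation=cv2.INTER_CUBIC));np.save("/tmp/s6.npy",d)
A=cloud("scene",d,310,350,165,220)
B=A[(A[:,4]>.085)&(A[:,4]<.11)&(A[:,2]>.44)&(A[:,2]<.55)]
ax=np.array([np.cos(.083),np.sin(.083)])
print(len(B),np.median(B[:,4]),(B[:,2:4]@ax).max())
E
```

```text
[ 0.4183 -0.0246  0.0531] [-3.1399  0.0021 -3.0655] [ 0.1205  0.1139 -1.1548]
253 0.09733774273345308 0.5287039477087877
```

View pics/s6.png

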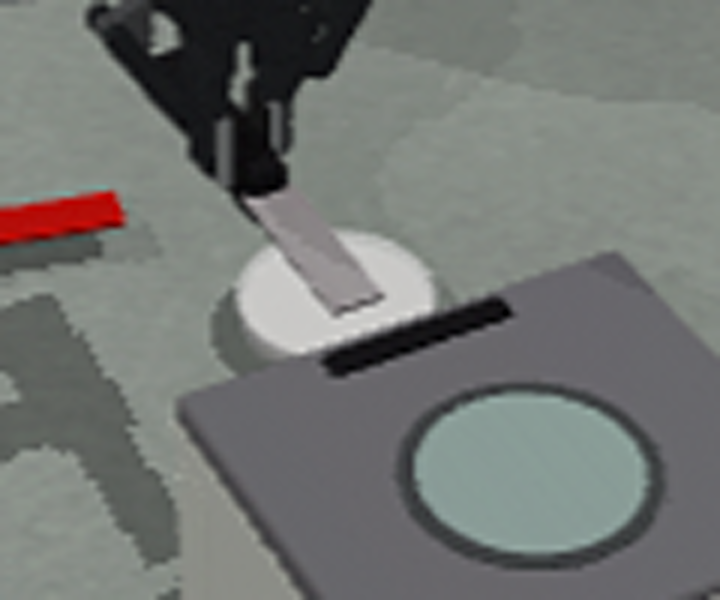

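The blade points straight at the rib and sits level, top at about 0.097. I lower it 2 mm and insert.

Call:
carry_out([
  [0, 0, 0.002, 0, 0, 0, 255],
  [-0.012, 0, 0.002, 0, 0, 0, 255],
  [-0.024, 0, 0.002, 0, 0, 0, 255],
  [-0.032, 0, 0.002, 0, 0, 0, 255],
  [-0.038, 0, 0.002, 0, 0, 0, 255],
  [-0.038, 0, 0.002, 0, 0, 0, 255],
])

```text
clock: 10.82
position: [0.4561, -0.0213, 0.0503]
tool_rot: [-3.14, 0.002, -3.064]
force: [-1.1, 0.8, -1.7]
grip_width: 0.0157
```

Call:
carry_out([
  [-0.006, 0, 0, 0, 0, 0, 255],
  [-0.014, 0, 0, 0, 0, 0, 255],
  [-0.014, 0, 0, 0, 0, 0, 255],
  [-0.014, 0, 0, 0, 0, 0, 255],
])

```text
clock: 11.32
position: [0.4696, -0.0204, 0.0503]
tool_rot: [-3.14, 0.001, -3.064]
force: [-0.7, 0.2, -2.3]
grip_width: 0.0159
```

```bash
python3 - <<'E'
from h import *
s=telemetry.observe();print(s["position"],s["tool_rot"],s["force"],s["moment"])
p,d=imaging.grab_frame("scene"); cv2.imwrite("pics/s7.png",cv2.resize(p[150:250,280:400],None,fx=6,fy=6,interpolation=cv2.INTER_CUBIC))
E
```

```text
[ 0.4696 -0.0204  0.0503] [-3.14    0.0014 -3.0644] [-0.6518  0.2495 -2.3367] [ 0.0283 -0.0765  0.0196]
```

View pics/s7.png

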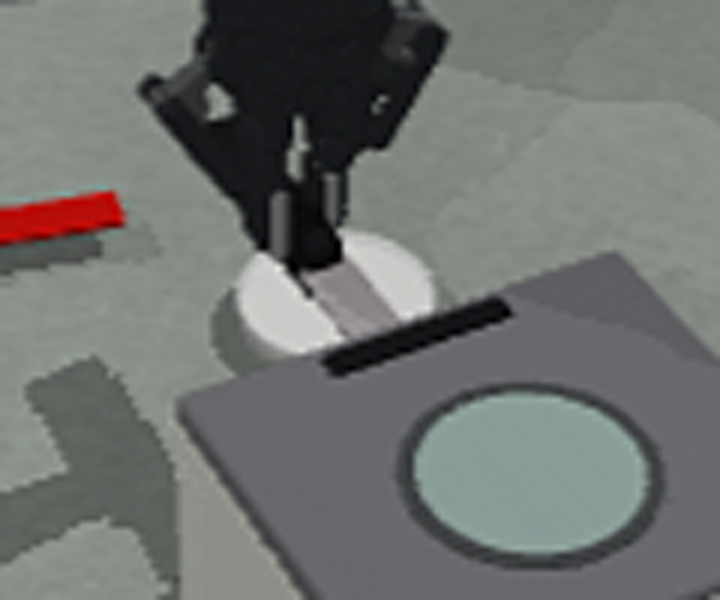

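Call:
carry_out([
  [0, 0, -0.004, 0, 0, 0, 255],
  [0, 0, -0.007, 0, 0, 0, 255],
  [0, 0, -0.009, 0, 0, 0, 255],
  [0, 0, -0.011, 0, 0, 0, 255],
  [0, 0, -0.013, 0, 0, 0, 255],
  [0, 0, -0.015, 0, 0, 0, 255],
  [-0.001, 0, -0.017, 0, 0, 0, 255],
  [-0.001, 0, -0.019, 0, 0, 0, 255],
  [-0.001, 0, -0.021, 0, 0, 0, 255],
  [-0.001, 0, -0.023, 0, 0, 0, 255],
])

```text
clock: 12.62
position: [0.471, -0.0202, 0.0736]
tool_rot: [-3.14, 0.002, -3.064]
force: [0.8, -0.6, -3.8]
grip_width: 0.0153
```

```bash
python3 - <<'E'
from h import *
s=telemetry.observe();print(s["position"],s["tool_rot"],s["force"],s["moment"])
p,d=imaging.grab_frame("scene"); cv2.imwrite("pics/s8.png",cv2.resize(p[130:290,280:450],None,fx=4,fy=3.7,interpolation=cv2.INTER_CUBIC))
A=cloud("scene",d,300,440,180,270)
ax=np.array([np.cos(.083),np.sin(.083)]);t=A[:,2:4]@ax;l=A[:,2:4]@[-ax[1],ax[0]]
k=(t>.56)&(t<.73)&(abs(l+.0595)<.09)&(A[:,4]>.105)
for _ in range(6):
    f=np.polyfit(t[k],A[k,4],1); r=A[:,4]-np.polyval(f,t); k=k&(abs(r)<.005)
print("lid slope angle",-np.degrees(np.arctan(f[0])),k.sum(),"z at front",np.polyval(f,.558))
E
```

```text
[ 0.471  -0.0202  0.0736] [-3.14    0.0021 -3.0645] [ 0.7626 -0.6486 -3.7972] [-0.0618 -0.0082 -0.0522]
lid slope angle 5.427667089580683 4449 z at front 0.13331186384001564
```

View pics/s8.png

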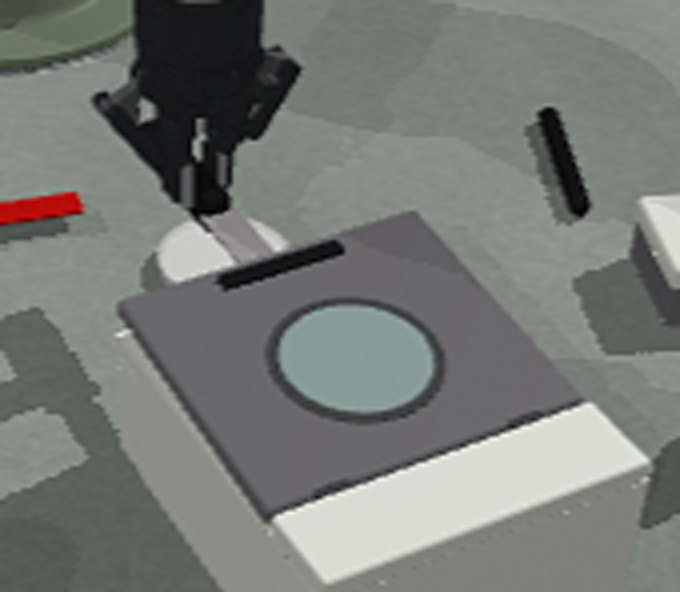

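Call:
carry_out([
  [-0.001, 0, -0.005, 0, 0, 0, 255],
  [-0.0015, 0, -0.01, 0, 0, 0, 255],
  [-0.0025, 0, -0.0165, 0, 0, 0, 255],
  [-0.004, 0, -0.024, 0, 0, 0, 255],
  [-0.0065, 0, -0.032, 0, 0, 0, 255],
  [-0.009, 0, -0.039, 0, 0, 0, 255],
  [-0.012, 0, -0.0465, 0, 0, 0, 255],
  [-0.012, 0, -0.0465, 0, 0, 0, 255],
])

```text
clock: 13.68
position: [0.4831, -0.0192, 0.1204]
tool_rot: [-3.14, 0.003, -3.065]
force: [-1.1, 0.9, -2.5]
grip_width: 0.0158
```

```bash
cat > lid.py <<'E'
from h import *
import sys
s=telemetry.observe();print(s["clock"],s["position"],s["tool_rot"],s["force"],s["grip_width"],s["qpos"])
p,d=imaging.grab_frame("scene"); cv2.imwrite(f"pics/{sys.argv[1]}.png",cv2.resize(p[110:290,270:450],None,fx=3.3,fy=3.3,interpolation=cv2.INTER_CUBIC))
A=cloud("scene",d,290,440,120,270)
ax=np.array([np.cos(.083),np.sin(.083)]);t=A[:,2:4]@ax;l=A[:,2:4]@[-ax[1],ax[0]]
# z' : lid plane; estimate angle by histogram of angle about hinge (t .738, z .101), top offset .014
th=np.arctan2(A[:,4]-.101,.738-t); rr=np.hypot(A[:,4]-.101,.738-t)
k=(rr>.07)&(rr<.185)&(abs(l+.0595)<.095)&(th>0)
a=th[k]-np.arcsin(.014/rr[k])
print("lid angle median",np.median(a),np.percentile(a,[10,90]),k.sum())
E
python3 lid.py s9
```

```text
13.675 [ 0.4831 -0.0192  0.1204] [-3.1399  0.0026 -3.0646] [-1.1366  0.9013 -2.4943] 0.01584407165248702 [ 0.4504  0.4822 -0.695   2.014   0.4336  0.7914  1.1482]
lid angle median 0.4041287125012428 [0.3814 0.4303] 3776
```

View pics/s9.png

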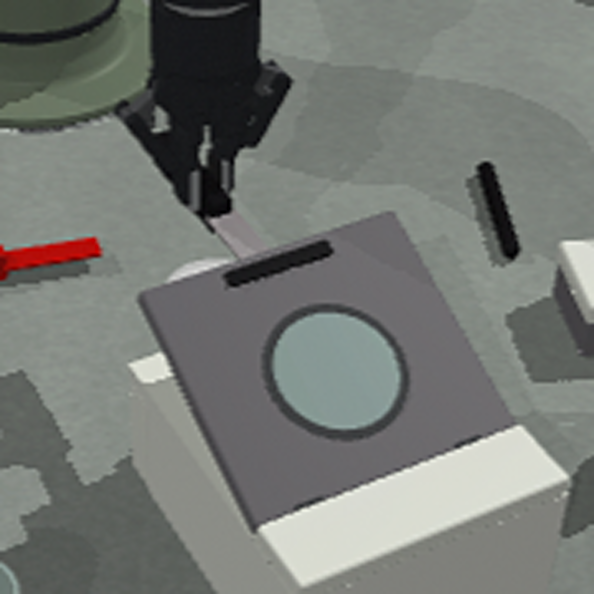

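Call:
carry_out([
  [-0.0015, 0, -0.0033, 0, 0, 0, 255],
  [-0.003, 0, -0.0066, 0, 0, 0, 255],
  [-0.0066, 0, -0.0137, 0, 0, 0, 255],
  [-0.0106, 0, -0.0205, 0, 0, 0, 255],
  [-0.015, 0, -0.027, 0, 0, 0, 255],
  [-0.0195, 0, -0.0335, 0, 0, 0, 255],
  [-0.0225, 0, -0.037, 0, 0, 0, 255],
  [-0.0245, 0, -0.0397, 0, 0, 0, 255],
  [-0.0245, 0, -0.0397, 0, 0, 0, 255],
  [-0.0245, 0, -0.0397, 0, 0, 0, 255],
])

```text
clock: 14.98
position: [0.5068, -0.0173, 0.1595]
tool_rot: [-3.14, 0.001, -3.064]
force: [-0.5, -0.4, -3.1]
grip_width: 0.0153
```

```bash
python3 lid.py s10
```

```text
14.975 [ 0.5068 -0.0173  0.1595] [-3.14    0.0014 -3.0644] [-0.4508 -0.4025 -3.1107] 0.015276418914529914 [ 0.4624  0.4617 -0.7194  1.9196  0.3863  0.9002  1.1981]
lid angle median 0.6881166294918534 [0.6618 0.7139] 4401
```

View pics/s10.png

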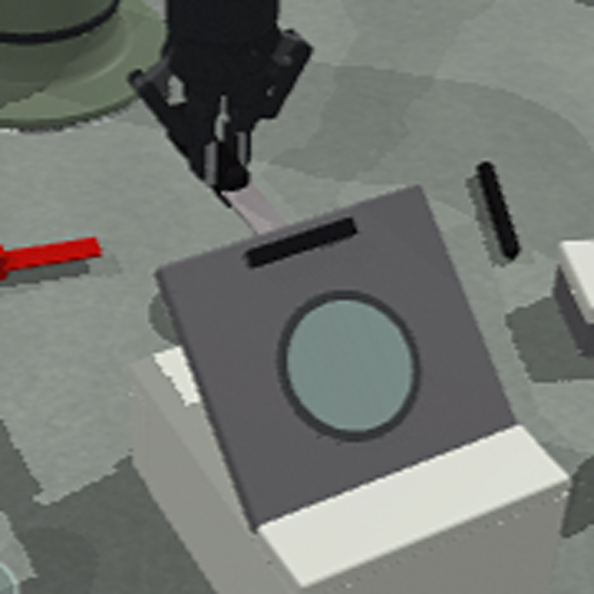

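The lid reads about 0.69 rad, resting on the blade. I hold it for a moment and re-check with an independent slope fit.

Call:
carry_out([
  [0, 0, 0, 0, 0, 0, 255],
  [0, 0, 0, 0, 0, 0, 255],
  [0, 0, 0, 0, 0, 0, 255],
  [0, 0, 0, 0, 0, 0, 255],
  [0, 0, 0, 0, 0, 0, 255],
  [0, 0, 0, 0, 0, 0, 255],
  [0, 0, 0, 0, 0, 0, 255],
  [0, 0, 0, 0, 0, 0, 255],
])

```text
clock: 16.02
position: [0.507, -0.0173, 0.1597]
tool_rot: [-3.14, 0.002, -3.064]
force: [-0.6, 0.1, -3.2]
grip_width: 0.0157
```

```bash
cat >> lid.py <<'E'
m=k&(abs(a-np.median(a))<.05) if False else None
T=t[k];Z=A[k,4];q=np.abs(a-np.median(a))<.06
c=np.cov(T[q],Z[q]);w,V=np.linalg.eigh(c);print("slope fit",np.arctan(abs(V[1,1]/V[0,1])))
E
python3 lid.py s11
```

```text
16.025 [ 0.507  -0.0173  0.1597] [-3.14    0.0017 -3.0644] [-0.5518  0.0983 -3.2072] 0.01567189738936516 [ 0.4623  0.4616 -0.7194  1.9192  0.3863  0.9004  1.1981]
lid angle median 0.6894216674502014 [0.6653 0.7157] 4406
slope fit 0.6735263562863266
```

```bash
python3 -c "
from workcell import ticket;print(ticket.job_done())"
```

```text
the job is handed in; nothing more can be done
None
```

I pried the lid off its catch with the pry tool, raised it on the blade to about 39–40° open, and handed the job in with the arm still gripping the tool and holding the lid there. No verdict comes back from the hand-in.

- **Lid angle:** two depth-image estimates gave 0.689 rad and 0.674 rad. They differ by 0.015 rad, but both are inside 0.611–0.785. The first estimate changed by only 0.001 rad over a one-second hold.
- **Grip and load:** the fingers stayed closed on the handle, reading 15–16 mm on an 18 mm handle. The wrist force was about −3.2 N in z, against roughly −1.2 to −2.1 N carrying the tool alone. That fits the lid resting on the blade.
- **First grasp missed:** in the camera images the fingertips stood about 36 mm above the reported TCP, so the jaws first closed in the air above the handle. The tool did not move. I measured the offset, went lower, and the second grasp held.
- **Other things on the bench:** I made no measured check of these afterwards. In the later pictures I saw no sign that the pen, dish or tip box had moved; the rack, bottle and beaker were not re-checked.

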